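# Switch off a warming bay with the stylus and clear its pressing slab

### The arm

A 6-joint arm with a two-finger parallel gripper is mounted at the origin on the work surface. World frame = base frame: x ahead of the robot, y to its left, z up, the work surface at z = 0. Lengths are in m, angles in degrees, forces in N, time in s.
With the tool pointing down it reaches from about 0.35 to 0.875 m from the base axis. Payload 4.2 kg.
Tool frame: the origin (TCP) lies on the centre line of the jaws, within the pads' length; the fingertips stand 19 mm ahead of it and the grasp point (between the pads) is the TCP; x points along the fingers, y is the direction in which the jaws open and shut, and the axes are right-handed (so a half turn about x gives the same grasp; the last joint's range is limited). The gripper opens to 87 mm and grips with 3 to 60 N. Pads are 19 mm wide; open, the fingers measure 117 mm over their backs; the gripper's body (75 mm by 190 mm) begins 51 mm behind the grasp point.
Start: joints at [87.812, 22.042, 0.453, 0, -68.411, -14.817], TCP at [0.183, 0.598, 0.242] pointing down, gripper open.
Joint ranges: [-179.83, 179.83], [-69.29, 118.12], [-61.27, 80.66], [-181.25, 117.63], [-171.15, -9.14], [-177.46, 177.46]. Speed limits (degrees/s): [159.86, 159.86, 180, 180, 180, 180].

### API

Orientations are given as a 3x3 rotation matrix whose columns are the frame's x, y, z axes.
In Python, from station import r, viewer, job, spotter gives the robot as it stands.
- The arm moves only by the tool play_rows, never from a script. Its argument "commands" is a list of rows, each an object of numbers: "fingers": the gripper command: -1 is fully open, 1 is shut, values between are in proportion; "tx", "ty", "tz": the shift along the tool's x, y, z normalised to -1 to 1, where 1 is 750 mm; "ax", "ay", "az": the turn, a rotation vector about the tool's x, y, z normalised to -1 to 1, where 1 is pi rad. In form: [{"fingers": .., "tx": .., "ty": .., "tz": .., "ax": .., "ay": .., "az": ..}, ...]. A call has 1 to 5 rows; each row is the pose to reach, as a shift and turn from the pose commanded when the call began, along the tool's axes at that moment, turning the shorter way round; what a row does not reach only later rows make up. A row lasts 1/12 s, in which the tool goes at most 41.7 mm and 7.16 degrees, less where a joint would pass 70% of its speed; a pose out of reach is approached as far as the arm can. A call with a number of a shift or a turn outside -1 to 1 is refused whole. A call with a gripper value outside its range is refused whole. The fingers move at their own pace and stop on an object; the grip force is fixed at half the most. Time passes only in rows, so rows that repeat a pose let the fingers close. It gives the time, the measured TCP pose, the force and the opening at its end, in the units of the state.
- r.sense(): the state, without advancing time (a new reading comes with each control period).
- viewer.capture(name): name is "side" or "top"; returns a dict with "image" (400x640x3 uint8, red, green, blue), "fx", "fy", "cx", "cy" (pixels), "R" (3x3) and "t" (3): a world point X has camera coordinates R X + t. Camera axes: x right, y down, z forward; pixel columns grow to the right and rows downward; lengths in m; the calibration is good to about 2 mm. A picture is of the moment at which its call begins. There is no depth.
- job.finish_job(): hands the job in, once; it reports no verdict.
Trained networks look in a picture, given as the dict that the camera call returned (one of the last four; its "shot" number tells which), for a name from the list of things; names that differ only in an ending like _2 or _b are one class to them, and where a whole thing is asked for, a point or a joint stands for the part that bears it (a point fixed in the world has none). Each returns a list of dicts, best first, with "score" (0 to 1); they miss things now and then, are a little off and sometimes report something else, mostly with a low value. They report only what shows in the picture. A call takes as long as a camera call. They do not tell look-alikes from the thing itself.
- spotter.find_in(name, picture): "uv" ([column, row] in pixels, amid what is visible of it).
- spotter.silhouettes(name, picture): "region" (400x640 bool, what is visible of it) and "uv" ([column, row] in pixels, amid what is visible of it).
The state is a dict: "time_s": time; "joints": joint angles; "joint_velocities": joint speeds; "effort": joint torques, N m; "tcp_pos": TCP position; "ee_rot": TCP orientation; "wrist_force": force on the tool from outside, world axes, zero at the start; "moment": the same for the moment, N m; "gripper_width": opening from 0.0 (shut) to 1.0 (fully open).
Only numpy, scipy, OpenCV 4.12 (cv2) and the standard library are available. Lean on these libraries where they do the work, as an engineer would, in place of code of your own. Each camera call takes 0.05 s, during which the arm holds its last target. There are 200 camera calls.

### The job

The piece under the marble slab is done. Take the stylus from its rest and with its tip flip the rocker of the slab's bay away from you to off (rockers and bays stand in the same left-to-right order), keeping the gripper itself off the switch box and the other rockers on, and lay the stylus back across both saddles of its rest. Then slide the slab, without lifting it, off the far edge of the warming deck so that it tips into the tub, and leave the jars where they stand.

Things in the scene. Friction and masses are not known exactly. Their poses are not given: they have to be found in the camera images.
- stylus: Steel modelling stylus, lying across its wooden rest. Square shaft 170 long (x from -85 to +85) and 12 x 12 thick, with a black square sleeve 60 long and 16 x 16 at its middle (the place to grip, closing across the shaft). At x = +81 a round tip of 8 diameter is bent straight down, its end 54 below the shaft's axis. Origin at the middle of the shaft's axis; x along the shaft towards the bent tip, z up. 60 g; it leaves its rest straight up. (Lengths in mm.)
- stylus_tip (a point): Lowest end of the stylus's bent tip, 81 along x and 54 below the stylus origin. (Lengths in mm.)
- rest: Fixed wooden stylus rest: base 130 x 70 x 6 with two upright saddles, each 12 thick, 114 apart along x (102 clear between them; the sleeve goes between). The saddles' seats are 60 above the table and 40 wide between low cheeks that rise 14 above the seat. Origin under the base's centre; x along the line from saddle to saddle; the stylus starts with its x within 0.03 rad of this x. (Lengths in mm.)
- rest_seat (a point): Middle between the two saddles, 66 above the table: the stylus origin lies here when the stylus is at rest (within 20 along the shaft). (Lengths in mm.)
- switch_bank: Fixed grey switch box, 130 (x) x 150 (y) x 40 high, with four identical small white rocker levers in a row along its y, 28 apart. Origin under its centre; its x points roughly away from the robot. (Lengths in mm.)
- deck: Fixed white warming deck, 140 (x) x 430 (y), its flat top 60 above the table, with four square steel bays (points bay0 to bay3) in a row along its y, 105 apart. Origin under its centre; its x points roughly away from the robot. Its far edge is at x = +70. (Lengths in mm.)
- tub: Fixed grey open storage tub standing against the whole far side of the deck, 170 (x) x 440 (y), walls 5 thick and 48 high, floor 5 thick; lower than the deck. Origin under its centre, 157 beyond the deck's centre, axes as the deck's. (Lengths in mm.)
- slab: The only marble pressing slab: square, 90 x 90 x 40 high, 0.7 to 0.97 kg, lying flat on one of the four bays, yaw within 0.1 rad of the deck's, loose. Too wide to grip; a steady push low on its near side slides it (up to about 10 N). When its middle passes the deck's far edge it starts to tip, and a push on to about the edge itself sends it down into the tub. Origin at the centre of its underside. (Lengths in mm.)
- slab_mid (a point): Middle of the marble slab, 20 above its underside. (Lengths in mm.)
- bay0 (a point): Centre of the leftmost (+y) bay on the deck's top, 60 above the table; switched by lever0. (Lengths in mm.)
- bay1 (a point): Centre of the second from left bay on the deck's top, 60 above the table; switched by lever1. (Lengths in mm.)
- bay2 (a point): Centre of the third from left bay on the deck's top, 60 above the table; switched by lever2. (Lengths in mm.)
- bay3 (a point): Centre of the rightmost (-y) bay on the deck's top, 60 above the table; switched by lever3. (Lengths in mm.)
- lever0 (a joint): The leftmost (+y) rocker lever of the switch bank, switching bay0: 13 wide, 9 thick, standing 35 above its pivot. 0 = on, leaning 0.45 rad towards the robot (the box's -x); 0.9 = off, leaning 0.45 rad away (+x). Stays where it is left; about 1 N at the lever's top, 2 N near its foot, flips it. (Lengths in mm.)
- pivot0 (a point): Pivot of lever0, 1 above the box's top (41 above the table), 20 towards -x from the box's centre; axes as the box's. (Lengths in mm.)
- lever1 (a joint): The second from left rocker lever of the switch bank, switching bay1: 13 wide, 9 thick, standing 35 above its pivot. 0 = on, leaning 0.45 rad towards the robot (the box's -x); 0.9 = off, leaning 0.45 rad away (+x). Stays where it is left; about 1 N at the lever's top, 2 N near its foot, flips it. (Lengths in mm.)
- pivot1 (a point): Pivot of lever1, 1 above the box's top (41 above the table), 20 towards -x from the box's centre; axes as the box's. (Lengths in mm.)
- lever2 (a joint): The third from left rocker lever of the switch bank, switching bay2: 13 wide, 9 thick, standing 35 above its pivot. 0 = on, leaning 0.45 rad towards the robot (the box's -x); 0.9 = off, leaning 0.45 rad away (+x). Stays where it is left; about 1 N at the lever's top, 2 N near its foot, flips it. (Lengths in mm.)
- pivot2 (a point): Pivot of lever2, 1 above the box's top (41 above the table), 20 towards -x from the box's centre; axes as the box's. (Lengths in mm.)
- lever3 (a joint): The rightmost (-y) rocker lever of the switch bank, switching bay3: 13 wide, 9 thick, standing 35 above its pivot. 0 = on, leaning 0.45 rad towards the robot (the box's -x); 0.9 = off, leaning 0.45 rad away (+x). Stays where it is left; about 1 N at the lever's top, 2 N near its foot, flips it. (Lengths in mm.)
- pivot3 (a point): Pivot of lever3, 1 above the box's top (41 above the table), 20 towards -x from the box's centre; axes as the box's. (Lengths in mm.)
- jar0: Glass jar with a clay foot, 62 diameter, 61 high, 0.2 kg, standing loose on one of the bays; to be left alone. Origin at the centre of its underside. (Lengths in mm.)
- jar1: Glass jar with a clay foot, 62 diameter, 61 high, 0.2 kg, standing loose on one of the bays; to be left alone. Origin at the centre of its underside. (Lengths in mm.)
- jar2: Glass jar with a clay foot, 62 diameter, 61 high, 0.2 kg, standing loose on one of the bays; to be left alone. Origin at the centre of its underside. (Lengths in mm.)
Not all that is in view belongs to the job. What is shaped like the slab but orange is not meant. Several things have the shape of the stylus; the one meant has the colours described above.

How it is judged (in metres and radians):
On the way, in this order (a step that is already met when the one before it is completed fails the run):
1. the rocker of the slab's bay is flipped off, the others still on, the slab still on its bay, the stylus off its rest (((horizontal distance between slab and bay0 below 0.045 m and value of joint lever0 above 0.7 rad and value of joint each of lever1, lever2, lever3 below 0.15 rad) or (horizontal distance between slab and bay1 below 0.045 m and value of joint each of lever0, lever2, lever3 below 0.15 rad and value of joint lever1 above 0.7 rad) or (horizontal distance between slab and bay2 below 0.045 m and value of joint each of lever0, lever1, lever3 below 0.15 rad and value of joint lever2 above 0.7 rad) or (horizontal distance between slab and bay3 below 0.045 m and value of joint each of lever0, lever1, lever2 below 0.15 rad and value of joint lever3 above 0.7 rad)) and height (world z) of slab above 0.055 m and distance between stylus and rest_seat above 0.04 m), for 0.1 s.
2. the stylus lies released across its rest, the slab still on its bay (x of stylus in the frame of rest_seat between -0.02 and 0.02 m and y of stylus in the frame of rest_seat between -0.016 and 0.016 m and z of stylus in the frame of rest_seat between -0.005 and 0.005 m and angle between stylus's own z axis and vertical below 0.2 rad and contact force between the fingers and stylus below 0.1 N and linear speed of stylus below 0.03 m/s and (horizontal distance between slab and bay0 below 0.045 m or horizontal distance between slab and bay1 below 0.045 m or horizontal distance between slab and bay2 below 0.045 m or horizontal distance between slab and bay3 below 0.045 m) and height (world z) of slab above 0.055 m), for 0.2 s.
3. the slab lies in the tub (x of slab_mid in the frame of tub between -0.08 and 0.08 m and y of slab_mid in the frame of tub between -0.215 and 0.215 m and height (world z) of slab_mid below 0.06 m and linear speed of slab below 0.03 m/s), for 0.2 s.
At the end, for the whole second after the job is handed in: Slab still in the tub, its middle under 60 mm high; its bay's rocker off (over 0.7), the others on (under 0.15), jars within 45 mm of their bays' centres; stylus released on its rest, origin within 20 mm along, 16 across, 5 in height of rest_seat, tip down (tilt under 0.2 rad) (all of step 3 and ((horizontal distance between any of jar0, jar1, jar2 and bay0 below 0.045 m and value of joint lever0 below 0.15 rad) or (horizontal distance between each of jar0, jar1, jar2 and bay0 above 0.045 m and value of joint lever0 above 0.7 rad)) and ((horizontal distance between any of jar0, jar1, jar2 and bay1 below 0.045 m and value of joint lever1 below 0.15 rad) or (horizontal distance between each of jar0, jar1, jar2 and bay1 above 0.045 m and value of joint lever1 above 0.7 rad)) and ((horizontal distance between any of jar0, jar1, jar2 and bay2 below 0.045 m and value of joint lever2 below 0.15 rad) or (horizontal distance between each of jar0, jar1, jar2 and bay2 above 0.045 m and value of joint lever2 above 0.7 rad)) and ((horizontal distance between any of jar0, jar1, jar2 and bay3 below 0.045 m and value of joint lever3 below 0.15 rad) or (horizontal distance between each of jar0, jar1, jar2 and bay3 above 0.045 m and value of joint lever3 above 0.7 rad)) and x of stylus in the frame of rest_seat between -0.02 and 0.02 m and y of stylus in the frame of rest_seat between -0.016 and 0.016 m and z of stylus in the frame of rest_seat between -0.005 and 0.005 m and angle between stylus's own z axis and vertical below 0.2 rad and contact force between the fingers and stylus below 0.1 N and linear speed of stylus below 0.03 m/s); the robot touches nothing.
It fails at once if the gripper or arm touches the switch box or its rockers (over 1 N) (contact force between any of the fingers, the arm and switch_bank above 1 N).
It fails at once if the slab is lifted (its middle more than 25 mm above where it lies on the deck) (height (world z) of slab_mid above 0.105 m).
It fails at once if a jar is moved by more than 25 mm or tipped (distance of any of jar0, jar1, jar2 from where it was at the start of the episode above 0.025 m or angle between any of jar0, jar1, jar2's own z axis and vertical above 0.4 rad).
It also fails if it takes over 48 s, if anything falls off the work surface, if the arm or the gripper's body presses on something with over 40 N, if the wrist force passes 120 N, or if a joint passes its speed limit or range.

## Working session

There is one attempt and no reset: what is moved stays moved. The work goes in short steps, Python scripts to look and compute and a tool call to move; the robot and the scene stay as the last step left them, time stands still between calls to the robot, and variables do not carry over. Pictures are saved under pics/ and viewed, about 8 in all and at most 12, crops included, and the job is handed in when it is done.

Besides the shell and the picture viewer there is one more tool, called after "Emit:" as name(argument=value, ...) on one line, values as JSON. play_rows: Moves the arm, as the interface text tells. Its arguments: {"type":"object","properties":{"commands":{"type":"array"}},"required":["commands"]}

```bash
ls; mkdir -p pics
python3 - <<'E'
from station import r, viewer, job, spotter
import cv2,pickle
s=r.sense();print(s['time_s'],s['tcp_pos'],s['ee_rot'],s['gripper_width'])
P={}
for n in ['side','top']:
    p=viewer.capture(n);P[n]=p
    cv2.imwrite(f'pics/{n}0.png',p['image'][:,:,::-1]);print(n,p['fx'],p['cx'],p['cy'],p['R'],p['t'])
    for k in ['stylus','rest','switch_bank','slab','deck','tub','lever0','jar0']:
        print(k,[( [round(float(x)) for x in d['uv']],round(float(d['score']),2)) for d in spotter.find_in(k,p)[:6]])
pickle.dump(P,open('p0.pkl','wb'))
E
```

```text
pics
0.0 [0.1826022  0.59714357 0.24046022] [[-5.64079778e-04 -2.92653383e-01 -9.56218427e-01]
 [-2.12081124e-03 -9.56216078e-01  2.92653915e-01]
 [-9.99997592e-01  2.19303895e-03 -8.12804314e-05]] 1.0044617956980997
side 410.67118843973736 321.77821530523096 200.82646695356166 [[ 0.75468476 -0.65602921  0.00875207]
 [-0.37849324 -0.44623085 -0.81093828]
 [ 0.53590464  0.60869016 -0.58506624]] [-0.43120243  0.30678575  0.85609961]
stylus [([226, 200], 0.89), ([195, 193], 0.61)]
rest [([230, 216], 0.59), ([226, 198], 0.25)]
switch_bank [([285, 190], 0.6)]
slab [([373, 270], 0.74), ([343, 171], 0.67), ([335, 245], 0.5)]
deck [([390, 260], 0.87)]
tub [([409, 245], 0.67), ([407, 297], 0.31), ([392, 260], 0.18)]
lever0 [([286, 189], 0.4)]
jar0 [([409, 296], 0.86), ([335, 247], 0.8), ([307, 225], 0.76)]
top 427.2383898717771 318.92937271579075 202.4945065014606 [[ 0.03001437 -0.99952724  0.00666627]
 [-0.99541874 -0.03049537 -0.09061774]
 [ 0.09077819 -0.00391589 -0.99586344]] [0.01254995 0.60571761 1.05206665]
stylus [([233, 280], 0.83), ([172, 284], 0.64)]
rest [([247, 277], 0.58), ([387, 245], 0.39)]
switch_bank [([246, 207], 0.98)]
slab [([434, 242], 0.83), ([271, 124], 0.73), ([243, 214], 0.6)]
deck [([400, 201], 0.7), ([246, 205], 0.34)]
tub [([405, 183], 0.87)]
lever0 [([242, 212], 0.61), ([252, 211], 0.53), ([264, 210], 0.52)]
jar0 [([471, 241], 0.95), ([388, 245], 0.85), ([344, 250], 0.67)]
```

Run:
```python
import pickle,cv2
P=pickle.load(open('p0.pkl','rb'))
a=P['top']['image'][90:340,120:520,::-1];cv2.imwrite('pics/t.png',cv2.resize(a,None,fx=2,fy=2,interpolation=cv2.INTER_CUBIC))
a=P['side']['image'][130:350,160:460,::-1];cv2.imwrite('pics/s.png',cv2.resize(a,None,fx=2.6,fy=2.6,interpolation=cv2.INTER_CUBIC))
```

```text
(no output)
```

View pics/t.png

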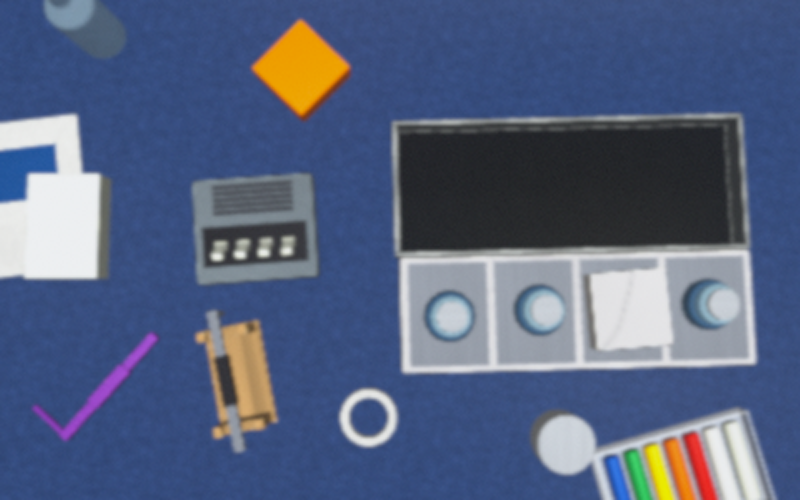

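View pics/s.png

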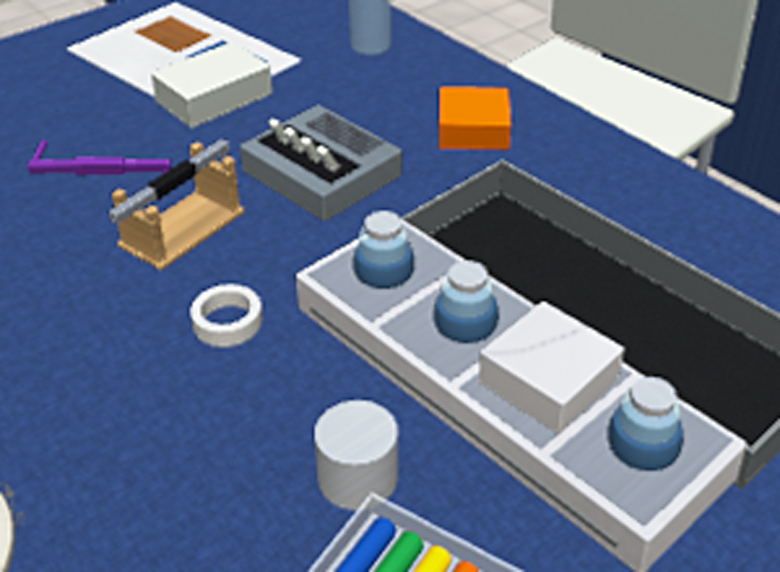

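Run:
```python
import pickle,cv2,numpy as np
P=pickle.load(open('p0.pkl','rb'))
a=P['top']['image'][165:325,205:285,::-1];a=cv2.resize(a,(400,800)[::1],interpolation=cv2.INTER_CUBIC)[:600*1]
a1=cv2.resize(P['top']['image'][170:320,208:288,::-1],(320,600),interpolation=cv2.INTER_CUBIC)
b=cv2.resize(P['side']['image'][165:240,195:275,::-1],(480,450),interpolation=cv2.INTER_CUBIC)
c=np.zeros((600,800,3),np.uint8);c[:,:320]=a1;c[:450,320:]=b
cv2.imwrite('pics/z.png',c)
```

```text
(no output)
```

View pics/z.png

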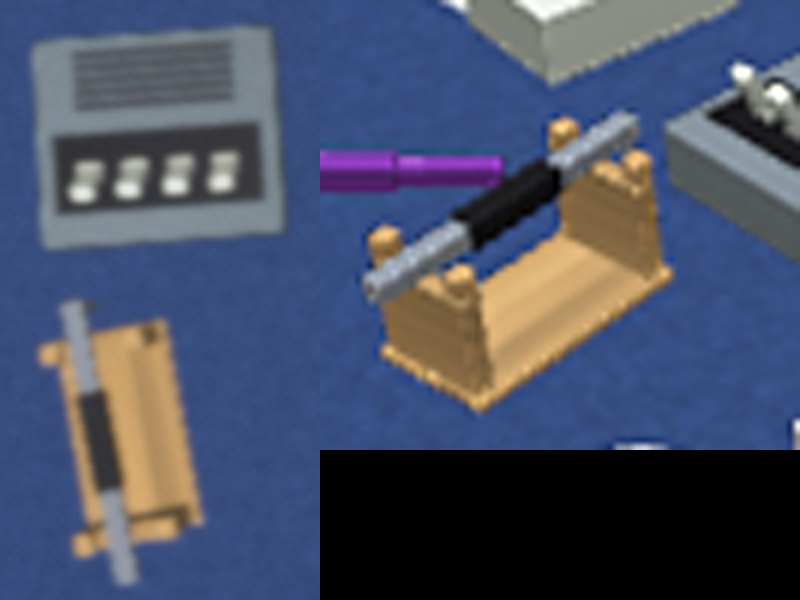

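```bash
cat > h.py <<'E'
import numpy as np
def ray(p,uv,z):
    d=p['R'].T@np.array([(uv[0]-p['cx'])/p['fx'],(uv[1]-p['cy'])/p['fy'],1]); c=-p['R'].T@p['t']
    return (c+d*(z-c[2])/d[2])[:2]
def proj(p,X):
    q=p['R']@np.array(X)+p['t'];return np.array([p['fx']*q[0]/q[2]+p['cx'],p['fy']*q[1]/q[2]+p['cy']])
E
python3 - <<'E'
import pickle;from h import *
np.set_printoptions(precision=4,suppress=True)
P=pickle.load(open('p0.pkl','rb'));t=P['top'];s=P['side']
z=lambda l:[(208+u/4-.4,170+v/4-.4) for u,v in l]
w=lambda l:[(120+u/2-.25,90+v/2-.25) for u,v in l]
def go(n,l,h):
    q=np.array([ray(t,x,h) for x in l]);print(n,q.tolist() and q.round(4).tolist(),q.mean(0));return q
e=go('stylus ends',z([(73,303),(124,582)]),.072);d=e[0]-e[1];print(np.linalg.norm(d),np.degrees(np.arctan2(d[1],d[0])))
go('sleeve',z([(80,395),(103,392),(122,487),(98,491)]),.074)
b=go('box',z([(35,45),(270,28),(283,232),(45,248)]),.04)
for i,j in((3,0),(2,1)):d=b[j]-b[i];print(np.linalg.norm(d),np.degrees(np.arctan2(d[1],d[0])))
for i,j in((1,0),(2,3)):d=b[j]-b[i];print(np.linalg.norm(d),np.degrees(np.arctan2(d[1],d[0]))-90)
go('lever tops',z([(83,192),(128,187),(175,184),(220,180)]),.072)
go('slab',w([(590,275),(665,268),(671,345),(597,350)]),.1)
b=go('deck',w([(404,258),(748,250),(755,362),(404,371)]),.06)
for i,j in((1,0),(2,3)):d=b[j]-b[i];print(np.linalg.norm(d),np.degrees(np.arctan2(d[1],d[0]))-90)
# side: stylus ends
S=lambda l:[(195+(u-320)/6-.4,165+v/6-.4) for u,v in l]
print('side ends',[ray(s,x,.066) for x in S([(373,288),(632,125)])])
E
```

```text
stylus ends [[0.4911, 0.251], [0.3282, 0.2128]] [0.4096 0.2319]
0.16731560931406522 13.203704475270333
sleeve [[0.4368, 0.2437], [0.439, 0.2301], [0.3836, 0.2162], [0.3809, 0.2303]] [0.4101 0.2301]
box [[0.6505, 0.2894], [0.6658, 0.1429], [0.5383, 0.1298], [0.5239, 0.2767]] [0.5946 0.2097]
0.1271707308048632 5.751671078550938
0.12815667428361152 5.859085819145518
0.14736236875066328 5.96110440449732
0.14760232174692467 5.578130357822289
lever tops [[0.5578, 0.2483], [0.5616, 0.2213], [0.5643, 0.1931], [0.5675, 0.1661]] [0.5628 0.2072]
slab [[0.547, -0.1954], [0.5579, -0.2835], [0.4683, -0.2907], [0.46, -0.2044]] [ 0.5083 -0.2435]
deck [[0.5625, 0.023], [0.5851, -0.3981], [0.4494, -0.4056], [0.4261, 0.0189]] [ 0.5058 -0.1905]
0.42165245354932823 3.073136733921544
0.4251968535166595 3.1424398582008735
side ends [array([0.3289, 0.2163]), array([0.4918, 0.2542])]
```

```bash
cat > go.py <<'E'
import sys,numpy as np
from scipy.spatial.transform import Rotation as Ro
from station import r
# usage: go.py yaw_of_tool_y x y z [x y z ...]: shifts/turn per leg, each from the pose at the end of the leg before
s=r.sense();p=np.array(s['tcp_pos']);R=np.array(s['ee_rot'])
a=[float(v) for v in sys.argv[1:]];y=np.radians(a[0])
Y=np.array([np.cos(y),np.sin(y),0]);X=np.array([0,0,-1.]);T=np.c_[X,Y,np.cross(X,Y)]
print('t',round(s['time_s'],2),'p',p.round(4),'yaw',np.degrees(np.arctan2(R[1,1],R[0,1])).round(2),'w',round(s['gripper_width'],3),'F',np.round(s['wrist_force'],1))
for i in range(1,len(a),3):
    q=np.array(a[i:i+3]);d=R.T@(q-p);rv=Ro.from_matrix(R.T@T).as_rotvec()
    print('t',(d/.75).round(4),'a',(rv/np.pi).round(4),'min rows',np.ceil(max(np.linalg.norm(d)/.0417,np.degrees(np.linalg.norm(rv))/7.16)))
    p,R=q,T
E
python3 go.py -76.8 .26 .475 .2 .335 .354 .16 .41 .2325 .13 .41 .2325 .066
```

```text
t 0.9 p [0.1828 0.5977 0.2416] yaw -107.01 w 1.0 F [ 0.9 -1.2 -0.2]
t [ 0.0554  0.1263 -0.1463] a [-0.1678 -0.      0.    ] min rows 5.0
t [ 0.0533  0.1799 -0.0605] a [0. 0. 0.] min rows 4.0
t [ 0.04    0.1806 -0.0604] a [0. 0. 0.] min rows 4.0
t [0.0853 0.     0.    ] a [0. 0. 0.] min rows 2.0
```

Emit:
play_rows(commands=[{"fingers":-1,"tx":0.011,"ty":0.025,"tz":-0.029,"ax":-0.034,"ay":0,"az":0},{"fingers":-1,"tx":0.022,"ty":0.05,"tz":-0.058,"ax":-0.067,"ay":0,"az":0},{"fingers":-1,"tx":0.033,"ty":0.076,"tz":-0.088,"ax":-0.1,"ay":0,"az":0},{"fingers":-1,"tx":0.044,"ty":0.101,"tz":-0.117,"ax":-0.134,"ay":0,"az":0},{"fingers":-1,"tx":0.0554,"ty":0.1263,"tz":-0.1463,"ax":-0.1678,"ay":0,"az":0}])

```text
time_s: 1.32
tcp_pos: [0.2605, 0.4739, 0.1999]
ee_rot: [[0.0, 0.234, -0.972], [0.001, -0.972, -0.234], [-1.0, -0.0, -0.0]]
wrist_force: [0.0, 0.6, 1.2]
gripper_width: 0.997
```

Emit:
play_rows(commands=[{"fingers":-0.6,"tx":0.0107,"ty":0.036,"tz":-0.012,"ax":0,"ay":0,"az":0},{"fingers":-0.6,"tx":0.0213,"ty":0.072,"tz":-0.024,"ax":0,"ay":0,"az":0},{"fingers":-0.6,"tx":0.032,"ty":0.108,"tz":-0.036,"ax":0,"ay":0,"az":0},{"fingers":-0.6,"tx":0.0426,"ty":0.144,"tz":-0.048,"ax":0,"ay":0,"az":0},{"fingers":-0.6,"tx":0.0533,"ty":0.18,"tz":-0.0605,"ax":0,"ay":0,"az":0}])

```text
time_s: 1.73
tcp_pos: [0.3355, 0.3528, 0.16]
ee_rot: [[0.0, 0.229, -0.973], [0.001, -0.973, -0.229], [-1.0, -0.001, -0.001]]
wrist_force: [0.1, 0.2, -0.1]
gripper_width: 0.813
```

Emit:
play_rows(commands=[{"fingers":-0.6,"tx":0.01,"ty":0.045,"tz":-0.015,"ax":0,"ay":0,"az":0},{"fingers":-0.6,"tx":0.02,"ty":0.09,"tz":-0.03,"ax":0,"ay":0,"az":0},{"fingers":-0.6,"tx":0.03,"ty":0.135,"tz":-0.045,"ax":0,"ay":0,"az":0},{"fingers":-0.6,"tx":0.04,"ty":0.1806,"tz":-0.0604,"ax":0,"ay":0,"az":0},{"fingers":-0.6,"tx":0.04,"ty":0.1806,"tz":-0.0604,"ax":0,"ay":0,"az":0}])

```text
time_s: 2.15
tcp_pos: [0.4107, 0.2275, 0.1286]
ee_rot: [[-0.003, 0.222, -0.975], [-0.003, -0.975, -0.222], [-1.0, 0.002, 0.004]]
wrist_force: [0.1, 0.3, -0.0]
gripper_width: 0.8
```

```bash
python3 go.py -76.8 .41 .2325 .066
python3 - <<'E'
from station import viewer
import cv2,pickle,numpy as np
P={n:viewer.capture(n) for n in['side','top']}
pickle.dump(P,open('p1.pkl','wb'))
b=cv2.resize(P['side']['image'][130:230,180:280,::-1],(500,500),interpolation=cv2.INTER_CUBIC)
a=cv2.resize(P['top']['image'][220:340,200:260,::-1],(250,500),interpolation=cv2.INTER_CUBIC)
cv2.imwrite('pics/v1.png',np.hstack([b,a]))
E
```

```text
t 2.15 p [0.4107 0.2275 0.1286] yaw -77.17 w 0.8 F [ 0.1  0.3 -0. ]
t [ 0.0835 -0.0069 -0.0009] a [-0.002   0.0011 -0.0007] min rows 2.0
```

View pics/v1.png

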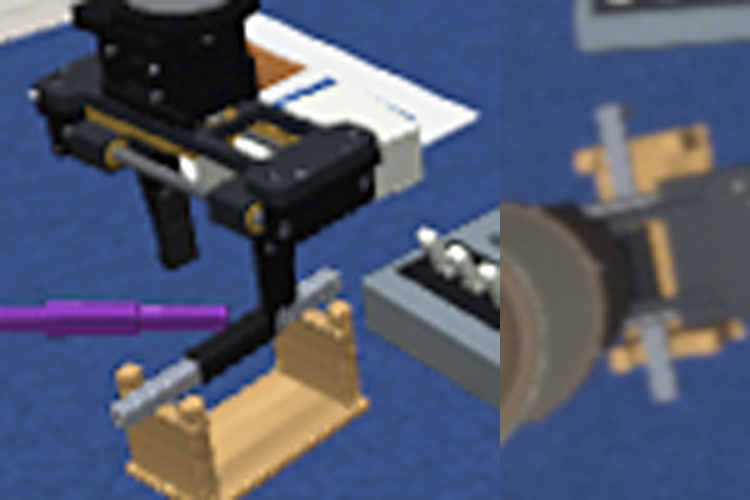

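Emit:
play_rows(commands=[{"fingers":-0.6,"tx":0.028,"ty":-0.002,"tz":0,"ax":0,"ay":0,"az":0},{"fingers":-0.6,"tx":0.056,"ty":-0.004,"tz":0,"ax":0,"ay":0,"az":0},{"fingers":-0.6,"tx":0.0835,"ty":-0.005,"tz":0,"ax":0,"ay":0,"az":0},{"fingers":-0.6,"tx":0.0835,"ty":-0.005,"tz":0,"ax":0,"ay":0,"az":0},{"fingers":-0.2,"tx":0.0835,"ty":-0.005,"tz":0,"ax":0,"ay":0,"az":0}])

```text
time_s: 2.67
tcp_pos: [0.4088, 0.2368, 0.0673]
ee_rot: [[-0.001, 0.23, -0.973], [-0.001, -0.973, -0.23], [-1.0, 0.001, 0.001]]
wrist_force: [-0.4, 0.5, 0.4]
gripper_width: 0.776
```

Emit:
play_rows(commands=[{"fingers":1,"tx":0,"ty":0,"tz":0,"ax":0,"ay":0,"az":0},{"fingers":1,"tx":0,"ty":0,"tz":0,"ax":0,"ay":0,"az":0},{"fingers":1,"tx":0,"ty":0,"tz":0,"ax":0,"ay":0,"az":0},{"fingers":1,"tx":0,"ty":0,"tz":0,"ax":0,"ay":0,"az":0},{"fingers":1,"tx":0,"ty":0,"tz":0,"ax":0,"ay":0,"az":0}])

```text
time_s: 3.08
tcp_pos: [0.4094, 0.2363, 0.0681]
ee_rot: [[0.001, 0.228, -0.974], [0.001, -0.974, -0.228], [-1.0, -0.001, -0.001]]
wrist_force: [-0.8, -1.1, -0.7]
gripper_width: 0.43
```

Emit:
play_rows(commands=[{"fingers":1,"tx":0,"ty":0,"tz":0,"ax":0,"ay":0,"az":0},{"fingers":1,"tx":0,"ty":0,"tz":0,"ax":0,"ay":0,"az":0}])

```text
time_s: 3.25
tcp_pos: [0.4092, 0.236, 0.0676]
ee_rot: [[0.0, 0.228, -0.974], [0.0, -0.974, -0.228], [-1.0, -0.0, -0.0]]
wrist_force: [0.3, 0.6, -0.3]
gripper_width: 0.28
```

Emit:
play_rows(commands=[{"fingers":1,"tx":0,"ty":0.004,"tz":0,"ax":0,"ay":0,"az":0},{"fingers":1,"tx":0,"ty":0.004,"tz":0,"ax":0,"ay":0,"az":0},{"fingers":1,"tx":0,"ty":0.004,"tz":0,"ax":0,"ay":0,"az":0},{"fingers":1,"tx":0,"ty":0.004,"tz":0,"ax":0,"ay":0,"az":0},{"fingers":1,"tx":0,"ty":0.004,"tz":0,"ax":0,"ay":0,"az":0}])

```text
time_s: 3.67
tcp_pos: [0.4099, 0.2329, 0.0675]
ee_rot: [[-0.0, 0.228, -0.974], [-0.0, -0.974, -0.228], [-1.0, 0.0, 0.0]]
wrist_force: [-0.1, -0.7, 2.2]
gripper_width: 0.178
```

```bash
python3 go.py -76.8 .409 .2325 .15
```

```text
t 3.67 p [0.4099 0.2329 0.0675] yaw -76.8 w 0.178 F [-0.1 -0.7  2.2]
t [-0.11    0.0003  0.0013] a [-0.      0.0001 -0.0001] min rows 2.0
```

Emit:
play_rows(commands=[{"fingers":1,"tx":-0.03,"ty":0,"tz":0,"ax":0,"ay":0,"az":0},{"fingers":1,"tx":-0.07,"ty":0,"tz":0,"ax":0,"ay":0,"az":0},{"fingers":1,"tx":-0.11,"ty":0,"tz":0,"ax":0,"ay":0,"az":0},{"fingers":1,"tx":-0.11,"ty":0,"tz":0,"ax":0,"ay":0,"az":0}])

```text
time_s: 4.0
tcp_pos: [0.4126, 0.2357, 0.1552]
ee_rot: [[0.009, 0.23, -0.973], [0.008, -0.973, -0.23], [-1.0, -0.006, -0.01]]
wrist_force: [0.2, 0.5, -0.9]
gripper_width: 0.185
```

```bash
python3 go.py -84.2 .4557 .1816 .15
```

```text
t 4.0 p [0.4126 0.2357 0.1552] yaw -76.72 w 0.185 F [ 0.2  0.5 -0.9]
t [ 0.0069  0.0835 -0.0393] a [ 0.0416 -0.0032  0.002 ] min rows 2.0
```

Emit:
play_rows(commands=[{"fingers":1,"tx":0,"ty":0.027,"tz":-0.0145,"ax":0.014,"ay":0,"az":0},{"fingers":1,"tx":0,"ty":0.054,"tz":-0.029,"ax":0.028,"ay":0,"az":0},{"fingers":1,"tx":0,"ty":0.0807,"tz":-0.0437,"ax":0.041,"ay":0,"az":0},{"fingers":1,"tx":0,"ty":0.0807,"tz":-0.0437,"ax":0.041,"ay":0,"az":0},{"fingers":1,"tx":0,"ty":0.0807,"tz":-0.0437,"ax":0.041,"ay":0,"az":0}])

```text
time_s: 4.42
tcp_pos: [0.4556, 0.1809, 0.1492]
ee_rot: [[-0.001, 0.099, -0.995], [-0.0, -0.995, -0.099], [-1.0, 0.0, 0.001]]
wrist_force: [0.5, 0.1, -0.6]
gripper_width: 0.182
```

```bash
python3 - <<'E'
from station import viewer
import cv2,pickle,numpy as np
P={n:viewer.capture(n) for n in['side','top']}
pickle.dump(P,open('p2.pkl','wb'))
b=cv2.resize(P['side']['image'][130:230,220:300,::-1],(480,600),interpolation=cv2.INTER_CUBIC)
a=cv2.resize(P['top']['image'][180:300,215:279,::-1],(320,600),interpolation=cv2.INTER_CUBIC)
cv2.imwrite('pics/v2.png',np.hstack([b,a]))
E
python3 go.py -84.2 .4557 .1816 .15
```

```text
t 4.52 p [0.4551 0.1817 0.1494] yaw -84.18 w 0.178 F [-0.4  0.3 -0.4]
t [-0.0008  0.0002 -0.0008] a [ 0.0001  0.0003 -0.0001] min rows 1.0
```

View pics/v2.png

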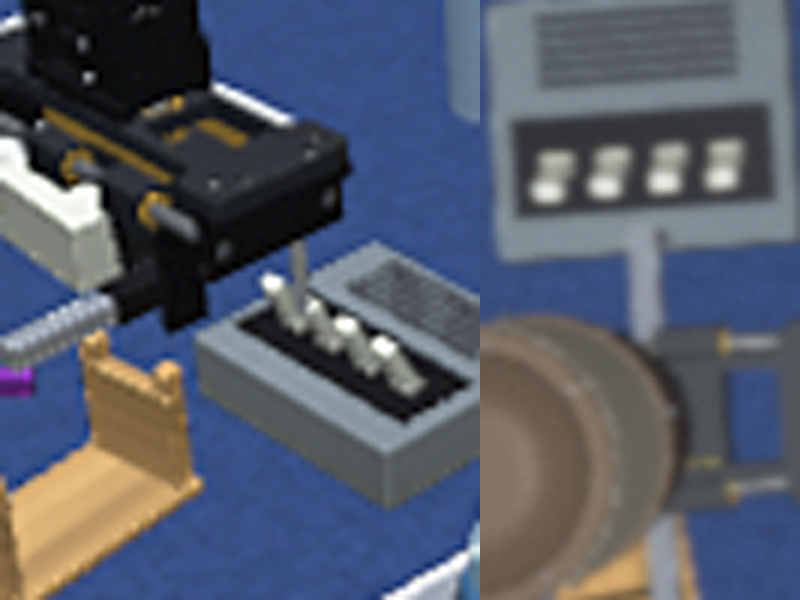

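Run:
```python
import pickle;from h import *
P=pickle.load(open('p2.pkl','rb'));t=P['top'];s=P['side']
print('tip side pred',proj(s,[.536,.190,.094]),'seen 269.8,181')
print('shaft end',ray(t,(248-.4,226.4-.4),.155),'pred .540 .190')
print('levers top',[ray(t,(215+(u-480)/5-.4,180+v/5-.4),.0735) for u,v in((550,190),(606,187),(664,182),(722,178))])
print('lever side tops',[ray(s,(220+u/6-.4,130+v/6-.4),.074) for u,v in((272,285),(313,310),(346,328),(383,349))])
```

```text
tip side pred [270.43942976 181.35072355] seen 269.8,181
shaft end [0.53637869 0.18765395] pred .540 .190
levers top [array([0.55770422, 0.24735404]), array([0.55996728, 0.22050402]), array([0.56322487, 0.19271844]), array([0.56600272, 0.1648908 ])]
lever side tops [array([0.55371527, 0.24643989]), array([0.55610469, 0.21379016]), array([0.5591035 , 0.18975439]), array([0.56196069, 0.16281914])]
```

Emit:
play_rows(commands=[{"fingers":1,"tx":0.023,"ty":0,"tz":0,"ax":0,"ay":0,"az":0},{"fingers":1,"tx":0.0467,"ty":0,"tz":0,"ax":0,"ay":0,"az":0},{"fingers":1,"tx":0.0467,"ty":0,"tz":0,"ax":0,"ay":0,"az":0},{"fingers":1,"tx":0.0467,"ty":0,"tz":0,"ax":0,"ay":0,"az":0}])

```text
time_s: 4.85
tcp_pos: [0.4548, 0.1818, 0.1143]
ee_rot: [[-0.002, 0.103, -0.995], [-0.002, -0.995, -0.103], [-1.0, 0.001, 0.002]]
wrist_force: [0.6, 0.9, -0.3]
gripper_width: 0.176
```

Emit:
play_rows(commands=[{"fingers":1,"tx":0,"ty":0,"tz":-0.012,"ax":0,"ay":0,"az":0},{"fingers":1,"tx":0,"ty":0,"tz":-0.024,"ax":0,"ay":0,"az":0},{"fingers":1,"tx":0,"ty":0,"tz":-0.036,"ax":0,"ay":0,"az":0},{"fingers":1,"tx":0,"ty":0,"tz":-0.046,"ax":0,"ay":0,"az":0},{"fingers":1,"tx":0,"ty":0,"tz":-0.055,"ax":0,"ay":0,"az":0}])

```text
time_s: 5.27
tcp_pos: [0.4978, 0.1861, 0.1153]
ee_rot: [[0.001, 0.101, -0.995], [0.001, -0.995, -0.101], [-1.0, -0.0, -0.001]]
wrist_force: [-0.1, 0.6, -0.1]
gripper_width: 0.182
```

Emit:
play_rows(commands=[{"fingers":1,"tx":0,"ty":0,"tz":0,"ax":0,"ay":0,"az":0},{"fingers":1,"tx":0,"ty":0,"tz":0,"ax":0,"ay":0,"az":0}])

```text
time_s: 5.43
tcp_pos: [0.4972, 0.1858, 0.1148]
ee_rot: [[0.0, 0.101, -0.995], [0.0, -0.995, -0.101], [-1.0, -0.0, -0.0]]
wrist_force: [0.0, -0.5, -1.3]
gripper_width: 0.174
```

```bash
python3 - <<'E'
from station import viewer
import cv2,pickle,numpy as np
P={n:viewer.capture(n) for n in['side','top']}
b=cv2.resize(P['side']['image'][130:230,220:300,::-1],(480,600),interpolation=cv2.INTER_CUBIC)
a=cv2.resize(P['top']['image'][180:300,215:279,::-1],(320,600),interpolation=cv2.INTER_CUBIC)
cv2.imwrite('pics/v3.png',np.hstack([b,a]))
E
python3 go.py -84.2 .4557 .1816 .115
```

```text
t 5.53 p [0.4968 0.1858 0.1148] yaw -84.19 w 0.18 F [-0.4  0.2 -0.6]
t [-0.0003  0.      0.0551] a [ 0.     -0.0001  0.    ] min rows 1.0
```

View pics/v3.png

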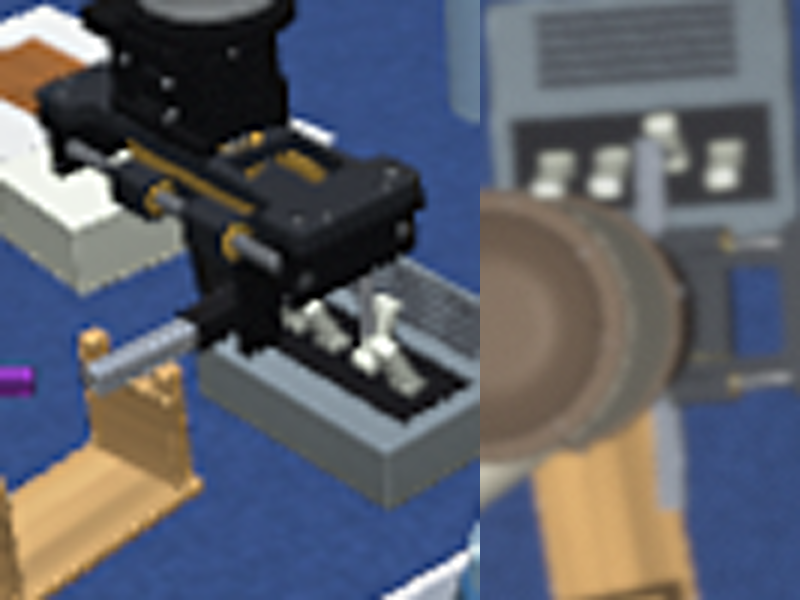

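Emit:
play_rows(commands=[{"fingers":1,"tx":0,"ty":0,"tz":-0.0035,"ax":0,"ay":0,"az":0},{"fingers":1,"tx":0,"ty":0,"tz":-0.0035,"ax":0,"ay":0,"az":0},{"fingers":1,"tx":0,"ty":0,"tz":0.03,"ax":0,"ay":0,"az":0},{"fingers":1,"tx":0,"ty":0,"tz":0.06,"ax":0,"ay":0,"az":0},{"fingers":1,"tx":-0.045,"ty":0,"tz":0.06,"ax":0,"ay":0,"az":0}])

```text
time_s: 5.95
tcp_pos: [0.4429, 0.176, 0.1418]
ee_rot: [[-0.018, 0.1, -0.995], [-0.011, -0.995, -0.099], [-1.0, 0.009, 0.019]]
wrist_force: [-0.7, -0.5, -2.7]
gripper_width: 0.179
```

Emit:
play_rows(commands=[{"fingers":1,"tx":-0.01,"ty":0,"tz":0,"ax":0,"ay":0,"az":0},{"fingers":1,"tx":-0.01,"ty":0,"tz":0,"ax":0,"ay":0,"az":0},{"fingers":1,"tx":-0.01,"ty":0,"tz":0,"ax":0,"ay":0,"az":0}])

```text
time_s: 6.2
tcp_pos: [0.4523, 0.1818, 0.1566]
ee_rot: [[0.002, 0.101, -0.995], [0.002, -0.995, -0.101], [-1.0, -0.002, -0.002]]
wrist_force: [0.4, 1.2, -1.3]
gripper_width: 0.181
```

```bash
python3 - <<'E'
from station import viewer
import pickle,cv2;from h import *
t=viewer.capture('top');im=t['image']
# bright lever pixels vs projected box
g=im.min(2)[195:225,215:272];m=(g>170).astype(np.uint8)
n,l,st,c=cv2.connectedComponentsWithStats(m)
for i in range(1,n): print(st[i,4],c[i]+[215,195],ray(t,c[i]+[215,195],.072))
E
python3 go.py -76.8 .410 .233 .155 .410 .233 .0675
```

```text
15 [250.6 204.6] [0.59082771 0.19610331]
1 [229. 212.] [0.57132287 0.24736449]
3 [241. 211.] [0.57462197 0.21855973]
5 [252.4 211.8] [0.5735258  0.19098702]
16 [262.9375 214.6875] [0.56732182 0.16528246]
17 [228.11764706 217.58823529] [0.55777112 0.24882553]
17 [239.58823529 216.64705882] [0.56088019 0.22132397]
t 6.25 p [0.4518 0.1813 0.1557] yaw -84.21 w 0.179 F [-0.5 -0.4 -1.7]
t [ 0.001  -0.0742  0.0486] a [-0.0412  0.      0.0001] min rows 2.0
t [0.1167 0.     0.    ] a [0. 0. 0.] min rows 3.0
```

Emit:
play_rows(commands=[{"fingers":1,"tx":0,"ty":-0.025,"tz":0.016,"ax":-0.014,"ay":0,"az":0},{"fingers":1,"tx":0,"ty":-0.05,"tz":0.032,"ax":-0.028,"ay":0,"az":0},{"fingers":1,"tx":0.001,"ty":-0.0742,"tz":0.0486,"ax":-0.0412,"ay":0,"az":0},{"fingers":1,"tx":0.001,"ty":-0.0742,"tz":0.0486,"ax":-0.0412,"ay":0,"az":0},{"fingers":1,"tx":0.001,"ty":-0.0742,"tz":0.0486,"ax":-0.0412,"ay":0,"az":0}])

```text
time_s: 6.67
tcp_pos: [0.4093, 0.2332, 0.1542]
ee_rot: [[-0.002, 0.23, -0.973], [-0.002, -0.973, -0.23], [-1.0, 0.001, 0.002]]
wrist_force: [0.2, -0.3, -1.7]
gripper_width: 0.184
```

```bash
python3 go.py -76.8 .410 .233 .0675
```

```text
t 6.67 p [0.4093 0.2332 0.1542] yaw -76.7 w 0.184 F [ 0.2 -0.3 -1.7]
t [ 0.1156  0.0004 -0.001 ] a [ 0.0006  0.0006 -0.0004] min rows 3.0
```

Emit:
play_rows(commands=[{"fingers":1,"tx":0.045,"ty":0,"tz":0,"ax":0,"ay":0,"az":0},{"fingers":1,"tx":0.09,"ty":0,"tz":0,"ax":0,"ay":0,"az":0},{"fingers":1,"tx":0.108,"ty":0,"tz":0,"ax":0,"ay":0,"az":0},{"fingers":1,"tx":0.1155,"ty":0,"tz":0,"ax":0,"ay":0,"az":0},{"fingers":1,"tx":0.1155,"ty":0,"tz":0,"ax":0,"ay":0,"az":0}])

```text
time_s: 7.08
tcp_pos: [0.4097, 0.2317, 0.0679]
ee_rot: [[-0.002, 0.228, -0.974], [-0.003, -0.974, -0.228], [-1.0, 0.003, 0.003]]
wrist_force: [0.2, 0.6, -0.5]
gripper_width: 0.182
```

Emit:
play_rows(commands=[{"fingers":0.3,"tx":0,"ty":0,"tz":0,"ax":0,"ay":0,"az":0},{"fingers":0,"tx":0,"ty":0,"tz":0,"ax":0,"ay":0,"az":0},{"fingers":0,"tx":0,"ty":0,"tz":0,"ax":0,"ay":0,"az":0},{"fingers":0,"tx":0,"ty":0,"tz":0,"ax":0,"ay":0,"az":0},{"fingers":0,"tx":0,"ty":0,"tz":0,"ax":0,"ay":0,"az":0}])

```text
time_s: 7.5
tcp_pos: [0.4102, 0.233, 0.0689]
ee_rot: [[0.0, 0.229, -0.973], [0.0, -0.973, -0.229], [-1.0, -0.0, -0.0]]
wrist_force: [0.2, 0.3, -0.6]
gripper_width: 0.457
```

Emit:
play_rows(commands=[{"fingers":0,"tx":0,"ty":0,"tz":0,"ax":0,"ay":0,"az":0},{"fingers":0,"tx":-0.03,"ty":0,"tz":0,"ax":0,"ay":0,"az":0},{"fingers":0,"tx":-0.08,"ty":0,"tz":0,"ax":0,"ay":0,"az":0},{"fingers":0,"tx":-0.13,"ty":0,"tz":0,"ax":0,"ay":0,"az":0},{"fingers":0,"tx":-0.13,"ty":0,"tz":0,"ax":0,"ay":0,"az":0}])

```text
time_s: 7.92
tcp_pos: [0.4135, 0.2361, 0.1734]
ee_rot: [[0.012, 0.231, -0.973], [0.01, -0.973, -0.231], [-1.0, -0.007, -0.014]]
wrist_force: [0.5, 0.2, -0.9]
gripper_width: 0.505
```

```bash
python3 go.py -86.5 .37 .05 .17 .40 -.15 .17 .4 -.251 .17 .4 -.251 .093
python3 - <<'E'
from station import viewer
import cv2,pickle,numpy as np
P={n:viewer.capture(n) for n in['side','top']}
b=cv2.resize(P['side']['image'][130:250,170:250,::-1],(400,600),interpolation=cv2.INTER_CUBIC)
a=cv2.resize(P['top']['image'][180:300,205:285,::-1],(400,600),interpolation=cv2.INTER_CUBIC)
cv2.imwrite('pics/v4.png',np.hstack([b,a]))
E
```

```text
t 7.92 p [0.4135 0.2361 0.1734] yaw -76.64 w 0.505 F [ 0.5  0.2 -0.9]
t [0.0015 0.228  0.1138] a [ 0.0547 -0.0042  0.0025] min rows 5.0
t [ 0.      0.2686 -0.0236] a [0. 0. 0.] min rows 5.0
t [0.     0.1344 0.0082] a [0. 0. 0.] min rows 3.0
t [0.1027 0.     0.    ] a [0. 0. 0.] min rows 2.0
```

View pics/v4.png

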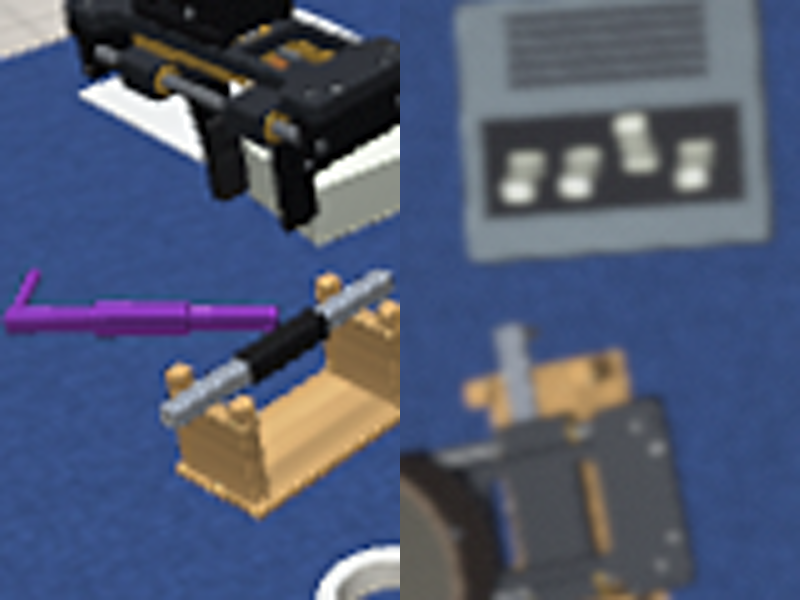

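Emit:
play_rows(commands=[{"fingers":0,"tx":0,"ty":0.046,"tz":0.019,"ax":0.011,"ay":0,"az":0},{"fingers":0,"tx":0,"ty":0.092,"tz":0.038,"ax":0.022,"ay":0,"az":0},{"fingers":0,"tx":0,"ty":0.137,"tz":0.057,"ax":0.033,"ay":0,"az":0},{"fingers":0,"tx":0,"ty":0.183,"tz":0.076,"ax":0.044,"ay":0,"az":0},{"fingers":0,"tx":0,"ty":0.2285,"tz":0.0945,"ax":0.054,"ay":0,"az":0}])

```text
time_s: 8.43
tcp_pos: [0.3784, 0.048, 0.1649]
ee_rot: [[-0.003, 0.06, -0.998], [-0.001, -0.998, -0.06], [-1.0, 0.001, 0.003]]
wrist_force: [1.5, 0.4, 0.8]
gripper_width: 0.503
```

```bash
python3 go.py -86.5 .395 -.15 .165
```

```text
t 8.43 p [0.3784 0.048  0.1649] yaw -86.54 w 0.503 F [1.5 0.4 0.8]
t [ 2.000e-04  2.648e-01 -6.100e-03] a [-0.0002  0.0009 -0.0004] min rows 5.0
```

Emit:
play_rows(commands=[{"fingers":0,"tx":0,"ty":0.053,"tz":-0.001,"ax":0,"ay":0,"az":0},{"fingers":0,"tx":0,"ty":0.106,"tz":-0.002,"ax":0,"ay":0,"az":0},{"fingers":0,"tx":0,"ty":0.159,"tz":-0.003,"ax":0,"ay":0,"az":0},{"fingers":0,"tx":0,"ty":0.212,"tz":-0.005,"ax":0,"ay":0,"az":0},{"fingers":0,"tx":0,"ty":0.265,"tz":-0.006,"ax":0,"ay":0,"az":0}])

```text
time_s: 8.85
tcp_pos: [0.3957, -0.1501, 0.1651]
ee_rot: [[-0.002, 0.061, -0.998], [0.0, -0.998, -0.061], [-1.0, -0.0, 0.002]]
wrist_force: [1.7, 0.1, 0.6]
gripper_width: 0.5
```

```bash
python3 go.py -86.5 .41 -.249 .165 .41 -.249 .092
```

```text
t 8.85 p [ 0.3957 -0.1501  0.1651] yaw -86.48 w 0.5 F [1.7 0.1 0.6]
t [ 1.000e-04  1.328e-01 -1.090e-02] a [0.0001 0.0007 0.0001] min rows 3.0
t [0.0973 0.     0.    ] a [0. 0. 0.] min rows 2.0
```

Emit:
play_rows(commands=[{"fingers":0,"tx":0,"ty":0.045,"tz":-0.004,"ax":0,"ay":0,"az":0},{"fingers":0,"tx":0,"ty":0.09,"tz":-0.008,"ax":0,"ay":0,"az":0},{"fingers":0,"tx":0,"ty":0.1328,"tz":-0.0109,"ax":0,"ay":0,"az":0},{"fingers":0,"tx":0.045,"ty":0.1328,"tz":-0.0109,"ax":0,"ay":0,"az":0},{"fingers":0,"tx":0.09,"ty":0.1328,"tz":-0.0109,"ax":0,"ay":0,"az":0}])

```text
time_s: 9.27
tcp_pos: [0.4116, -0.249, 0.0979]
ee_rot: [[0.003, 0.057, -0.998], [-0.001, -0.998, -0.057], [-1.0, 0.001, -0.003]]
wrist_force: [-1.2, 0.7, -0.7]
gripper_width: 0.496
```

Emit:
play_rows(commands=[{"fingers":0,"tx":0.007,"ty":0,"tz":0,"ax":0,"ay":0,"az":0},{"fingers":0,"tx":0.007,"ty":0,"tz":0,"ax":0,"ay":0,"az":0},{"fingers":0,"tx":0.007,"ty":0,"tz":0,"ax":0,"ay":0,"az":0}])

```text
time_s: 9.52
tcp_pos: [0.4113, -0.247, 0.0937]
ee_rot: [[-0.001, 0.062, -0.998], [-0.0, -0.998, -0.062], [-1.0, 0.0, 0.001]]
wrist_force: [0.5, 0.3, 0.7]
gripper_width: 0.496
```

```bash
python3 go.py -86.5 .45 -.2468 .09
python3 - <<'E'
from station import viewer
import cv2,pickle,numpy as np
P={n:viewer.capture(n) for n in['side','top']}
b=cv2.resize(P['side']['image'][190:310,300:460,::-1],(800,600),interpolation=cv2.INTER_CUBIC)
cv2.imwrite('pics/v5.png',b)
E
```

```text
t 9.52 p [ 0.4113 -0.247   0.0937] yaw -86.42 w 0.496 F [0.5 0.3 0.7]
t [ 0.0048  0.0029 -0.0515] a [ 0.0005  0.0003 -0.0001] min rows 1.0
```

View pics/v5.png

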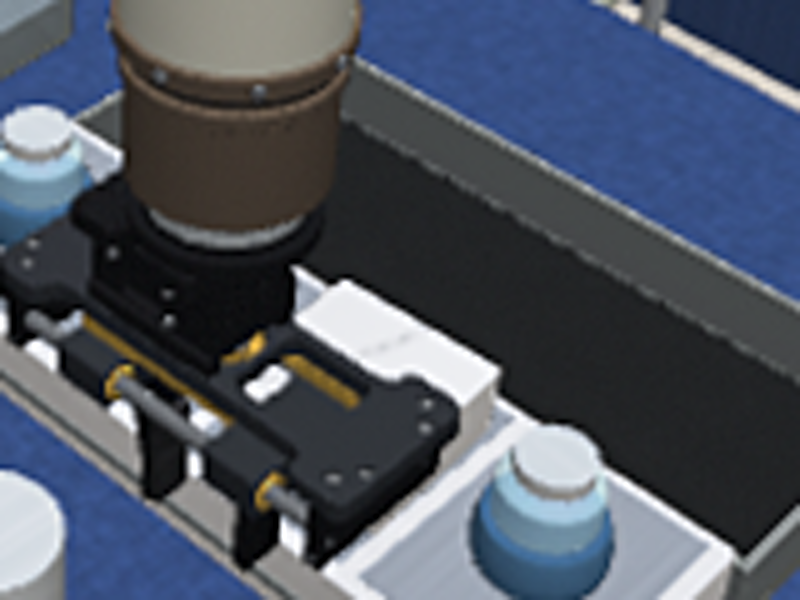

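Emit:
play_rows(commands=[{"fingers":0,"tx":0.0045,"ty":0,"tz":-0.025,"ax":0,"ay":0,"az":0},{"fingers":0,"tx":0.0045,"ty":0,"tz":-0.045,"ax":0,"ay":0,"az":0},{"fingers":0,"tx":0.0045,"ty":0,"tz":-0.058,"ax":0,"ay":0,"az":0},{"fingers":0,"tx":0.0045,"ty":0,"tz":-0.07,"ax":0,"ay":0,"az":0},{"fingers":0,"tx":0.0045,"ty":0,"tz":-0.083,"ax":0,"ay":0,"az":0}])

```text
time_s: 10.03
tcp_pos: [0.4691, -0.2427, 0.091]
ee_rot: [[-0.009, 0.061, -0.998], [0.002, -0.998, -0.061], [-1.0, -0.002, 0.009]]
wrist_force: [-10.5, -0.3, 7.3]
gripper_width: 0.499
```

Emit:
play_rows(commands=[{"fingers":0,"tx":0,"ty":0,"tz":-0.013,"ax":0,"ay":0,"az":0},{"fingers":0,"tx":0,"ty":0,"tz":-0.026,"ax":0,"ay":0,"az":0},{"fingers":0,"tx":0,"ty":0,"tz":-0.039,"ax":0,"ay":0,"az":0},{"fingers":0,"tx":0,"ty":0,"tz":-0.052,"ax":0,"ay":0,"az":0},{"fingers":0,"tx":0,"ty":0,"tz":-0.065,"ax":0,"ay":0,"az":0}])

```text
time_s: 10.45
tcp_pos: [0.5183, -0.24, 0.0911]
ee_rot: [[-0.008, 0.061, -0.998], [0.001, -0.998, -0.061], [-1.0, -0.002, 0.008]]
wrist_force: [-10.4, -1.4, 7.6]
gripper_width: 0.5
```

```bash
python3 go.py -86.5 .572 -.239 .09
python3 - <<'E'
from station import viewer
import cv2,pickle,numpy as np
P={n:viewer.capture(n) for n in['side','top']}
b=cv2.resize(P['side']['image'][190:310,300:460,::-1],(500,375),interpolation=cv2.INTER_CUBIC)
a=cv2.resize(P['top']['image'][130:280,310:430+80,::-1],(300,225),interpolation=cv2.INTER_AREA)
c=np.zeros((375,800,3),np.uint8);c[:,:500]=b;c[:225,500:]=a
cv2.imwrite('pics/v6.png',c)
E
```

```text
t 10.45 p [ 0.5183 -0.24    0.0911] yaw -86.52 w 0.5 F [-10.4  -1.4   7.6]
t [ 0.0009  0.003  -0.0715] a [-0.0001  0.0026  0.0005] min rows 2.0
```

View pics/v6.png

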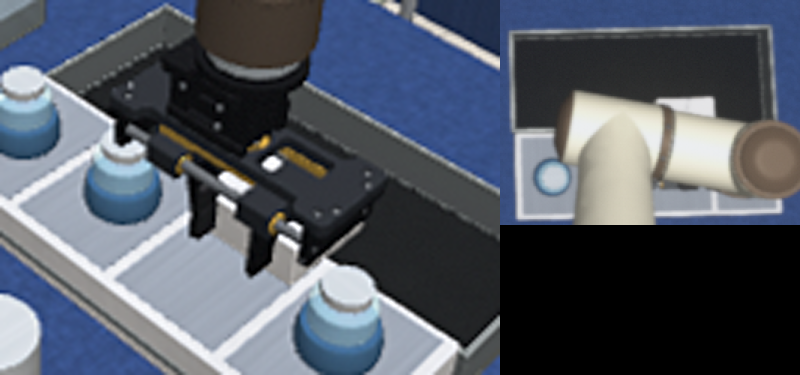

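Emit:
play_rows(commands=[{"fingers":0,"tx":0,"ty":0,"tz":-0.013,"ax":0,"ay":0,"az":0},{"fingers":0,"tx":0,"ty":0,"tz":-0.026,"ax":0,"ay":0,"az":0},{"fingers":0,"tx":0,"ty":0,"tz":-0.039,"ax":0,"ay":0,"az":0},{"fingers":0,"tx":0,"ty":0,"tz":-0.052,"ax":0,"ay":0,"az":0},{"fingers":0,"tx":0,"ty":0,"tz":-0.062,"ax":0,"ay":0,"az":0}])

```text
time_s: 10.97
tcp_pos: [0.5648, -0.2377, 0.0916]
ee_rot: [[-0.011, 0.061, -0.998], [-0.0, -0.998, -0.061], [-1.0, -0.001, 0.011]]
wrist_force: [-15.6, -1.8, 15.1]
gripper_width: 0.5
```

Emit:
play_rows(commands=[{"fingers":0,"tx":0,"ty":0,"tz":-0.009,"ax":0,"ay":0,"az":0},{"fingers":0,"tx":0,"ty":0,"tz":-0.009,"ax":0,"ay":0,"az":0},{"fingers":0,"tx":0,"ty":0,"tz":-0.009,"ax":0,"ay":0,"az":0}])

```text
time_s: 11.22
tcp_pos: [0.5726, -0.2373, 0.0912]
ee_rot: [[-0.006, 0.061, -0.998], [0.0, -0.998, -0.061], [-1.0, -0.0, 0.006]]
wrist_force: [-9.2, -0.9, 6.6]
gripper_width: 0.501
```

```bash
python3 go.py -86.5 .572 -.239 .09
python3 - <<'E'
from station import viewer
import cv2,pickle,numpy as np
P={n:viewer.capture(n) for n in['side','top']}
b=cv2.resize(P['side']['image'][190:310,300:460,::-1],(500,375),interpolation=cv2.INTER_CUBIC)
a=cv2.resize(P['top']['image'][130:280,310:430+80,::-1],(300,225),interpolation=cv2.INTER_AREA)
c=np.zeros((375,800,3),np.uint8);c[:,:500]=b;c[:225,500:]=a
cv2.imwrite('pics/v7.png',c)
E
```

```text
t 11.22 p [ 0.5726 -0.2373  0.0912] yaw -86.49 w 0.501 F [-9.2 -0.9  6.6]
t [0.0016 0.0022 0.0009] a [0.     0.0019 0.0001] min rows 1.0
```

View pics/v7.png

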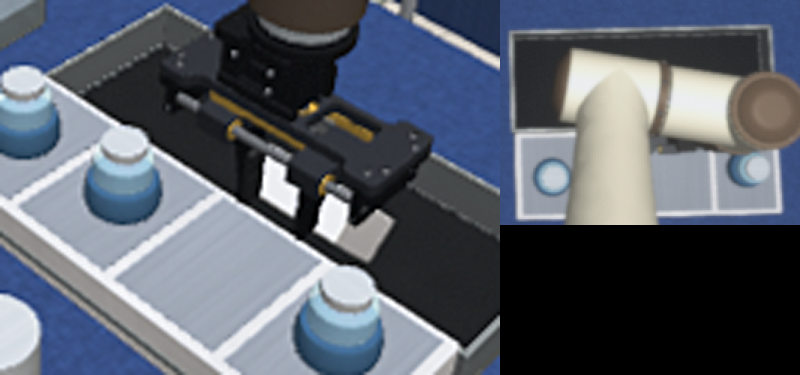

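Emit:
play_rows(commands=[{"fingers":0,"tx":0,"ty":0,"tz":-0.007,"ax":0,"ay":0,"az":0},{"fingers":0,"tx":0,"ty":0,"tz":-0.014,"ax":0,"ay":0,"az":0},{"fingers":0,"tx":0,"ty":0,"tz":-0.021,"ax":0,"ay":0,"az":0},{"fingers":0,"tx":0,"ty":0,"tz":-0.021,"ax":0,"ay":0,"az":0}])

```text
time_s: 11.65
tcp_pos: [0.5882, -0.2365, 0.0918]
ee_rot: [[-0.007, 0.061, -0.998], [-0.0, -0.998, -0.061], [-1.0, -0.0, 0.007]]
wrist_force: [-10.1, -1.0, 10.1]
gripper_width: 0.501
```

```bash
python3 go.py -86.5 .572 -.239 .09
python3 - <<'E'
from station import viewer
import cv2,pickle,numpy as np
P={n:viewer.capture(n) for n in['side']}
b=cv2.resize(P['side']['image'][190:310,300:460,::-1],(640,480),interpolation=cv2.INTER_CUBIC)
cv2.imwrite('pics/v8.png',b)
E
```

```text
t 11.65 p [ 0.5882 -0.2365  0.0918] yaw -86.48 w 0.501 F [-10.1  -1.   10.1]
t [0.0025 0.002  0.0217] a [0.0001 0.0022 0.    ] min rows 1.0
```

View pics/v8.png

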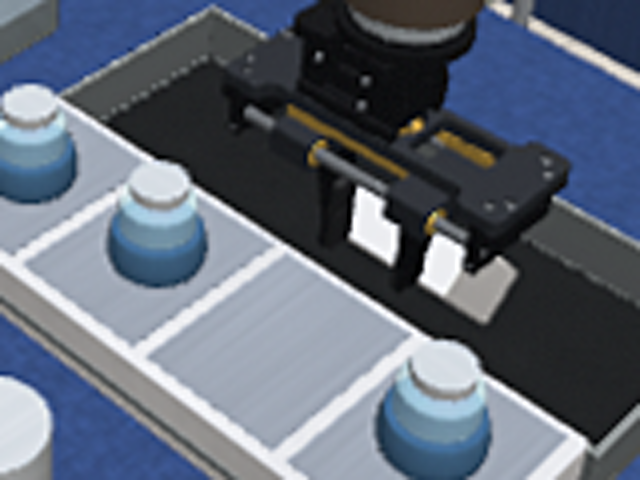

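Emit:
play_rows(commands=[{"fingers":0,"tx":0,"ty":0,"tz":-0.009,"ax":0,"ay":0,"az":0},{"fingers":0,"tx":0,"ty":0,"tz":-0.018,"ax":0,"ay":0,"az":0},{"fingers":0,"tx":0,"ty":0,"tz":-0.027,"ax":0,"ay":0,"az":0},{"fingers":0,"tx":0,"ty":0,"tz":-0.027,"ax":0,"ay":0,"az":0}])

```text
time_s: 12.03
tcp_pos: [0.6089, -0.2354, 0.0921]
ee_rot: [[-0.006, 0.062, -0.998], [-0.001, -0.998, -0.062], [-1.0, 0.0, 0.006]]
wrist_force: [-9.8, -1.6, 9.3]
gripper_width: 0.504
```

Emit:
play_rows(commands=[{"fingers":0,"tx":-0.03,"ty":0,"tz":0,"ax":0,"ay":0,"az":0},{"fingers":0,"tx":-0.08,"ty":0,"tz":0,"ax":0,"ay":0,"az":0},{"fingers":0,"tx":-0.13,"ty":0,"tz":0,"ax":0,"ay":0,"az":0},{"fingers":0,"tx":-0.18,"ty":0,"tz":0,"ax":0,"ay":0,"az":0},{"fingers":0,"tx":-0.18,"ty":0,"tz":0.03,"ax":0,"ay":0,"az":0}])

```text
time_s: 12.45
tcp_pos: [0.5965, -0.2373, 0.2351]
ee_rot: [[0.022, 0.065, -0.998], [-0.007, -0.998, -0.065], [-1.0, 0.008, -0.021]]
wrist_force: [1.8, -1.7, 2.2]
gripper_width: 0.5
```

Emit:
play_rows(commands=[{"fingers":0,"tx":0,"ty":0,"tz":0.05,"ax":0,"ay":0,"az":0},{"fingers":0,"tx":0,"ty":0,"tz":0.1,"ax":0,"ay":0,"az":0},{"fingers":0,"tx":0,"ty":0,"tz":0.14,"ax":0,"ay":0,"az":0},{"fingers":0,"tx":0,"ty":0,"tz":0.14,"ax":0,"ay":0,"az":0},{"fingers":0,"tx":0,"ty":0,"tz":0.14,"ax":0,"ay":0,"az":0}])

```text
time_s: 12.87
tcp_pos: [0.4837, -0.2427, 0.2266]
ee_rot: [[0.004, 0.061, -0.998], [-0.001, -0.998, -0.061], [-1.0, 0.001, -0.004]]
wrist_force: [0.2, -0.4, 0.3]
gripper_width: 0.5
```

```bash
python3 go.py -86.5 .45 -.239 .2
python3 - <<'E'
from station import viewer,spotter
import cv2,numpy as np
from h import *
P={n:viewer.capture(n) for n in['side','top']}
for n in P:
  for k in ['slab','jar0','stylus']: print(n,k,[([round(float(x)) for x in d['uv']],round(float(d['score']),2)) for d in spotter.find_in(k,P[n])[:4]])
b=cv2.resize(P['side']['image'][150:330,190:470,::-1],(800,514),interpolation=cv2.INTER_CUBIC)
cv2.imwrite('pics/v9.png',b)
E
```

```text
t 12.87 p [ 0.4837 -0.2427  0.2266] yaw -86.5 w 0.5 F [ 0.2 -0.4  0.3]
t [ 0.0353 -0.0077  0.0447] a [-0.     -0.0013 -0.0003] min rows 2.0
side slab [([408, 258], 0.98), ([306, 226], 0.44), ([333, 163], 0.4)]
side jar0 [([408, 298], 0.96), ([337, 244], 0.92), ([308, 226], 0.9)]
side stylus [([199, 195], 0.73), ([227, 201], 0.57), ([384, 274], 0.46)]
top slab [([267, 125], 0.98), ([424, 195], 0.57)]
top jar0 [([344, 249], 0.94)]
top stylus [([233, 281], 0.92), ([173, 287], 0.6)]
```

View pics/v9.png

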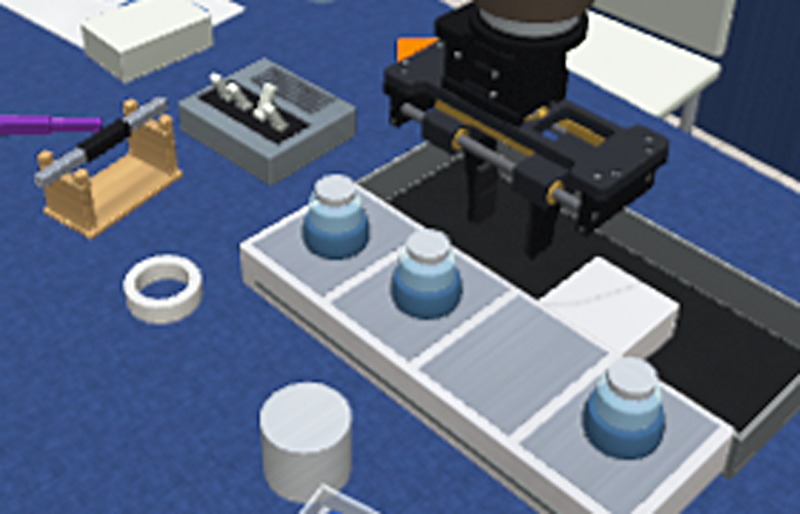

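Emit:
play_rows(commands=[{"fingers":0,"tx":-0.02,"ty":-0.05,"tz":0.04,"ax":0,"ay":0,"az":0},{"fingers":0,"tx":-0.03,"ty":-0.1,"tz":0.08,"ax":0,"ay":0,"az":0},{"fingers":0,"tx":-0.03,"ty":-0.15,"tz":0.09,"ax":0,"ay":0,"az":0},{"fingers":0,"tx":-0.03,"ty":-0.2,"tz":0.09,"ax":0,"ay":0,"az":0},{"fingers":0,"tx":-0.03,"ty":-0.25,"tz":0.09,"ax":0,"ay":0,"az":0}])

```text
time_s: 13.68
tcp_pos: [0.404, -0.0603, 0.2481]
ee_rot: [[0.001, 0.06, -0.998], [0.0, -0.998, -0.06], [-1.0, -0.0, -0.001]]
wrist_force: [1.5, 0.1, -0.7]
gripper_width: 0.503
```

Emit:
play_rows(commands=[{"fingers":0,"tx":0,"ty":0,"tz":0,"ax":0,"ay":0,"az":0},{"fingers":0,"tx":0,"ty":0,"tz":0,"ax":0,"ay":0,"az":0},{"fingers":0,"tx":0,"ty":0,"tz":0,"ax":0,"ay":0,"az":0},{"fingers":0,"tx":0,"ty":0,"tz":0,"ax":0,"ay":0,"az":0}])

```text
time_s: 14.02
tcp_pos: [0.4052, -0.0622, 0.2474]
ee_rot: [[-0.001, 0.06, -0.998], [-0.0, -0.998, -0.06], [-1.0, 0.0, 0.001]]
wrist_force: [-0.5, -0.8, -0.5]
gripper_width: 0.499
```

Run:
```python
from station import viewer,spotter,r
import cv2,numpy as np
from h import *
s=r.sense();print(s['tcp_pos'],s['time_s'])
P={n:viewer.capture(n) for n in['side','top']}
for n,p in P.items():
  for k,z in (('slab',.045),('jar0',.1),('stylus',.072)): print(n,k,[(ray(p,d['uv'],z).round(3),round(float(d['score']),2)) for d in spotter.find_in(k,p)[:4]])
b=cv2.resize(P['top']['image'][120:290,200:510,::-1],(800,439),interpolation=cv2.INTER_CUBIC)
cv2.imwrite('pics/v10.png',b)
```

```text
[ 0.40522293 -0.06220175  0.24744666] 14.0167
side slab [(array([0.776, 0.136]), 0.98), (array([ 0.631, -0.241]), 0.57)]
side jar0 [(array([ 0.493, -0.359]), 0.91), (array([ 0.483, -0.043]), 0.88), (array([ 0.487, -0.143]), 0.71)]
side stylus [(array([0.36 , 0.308]), 0.76), (array([0.405, 0.219]), 0.66)]
top slab [(array([0.799, 0.169]), 0.86), (array([ 0.632, -0.233]), 0.67)]
top jar0 [(array([ 0.502, -0.132]), 0.83), (array([ 0.487, -0.036]), 0.61)]
top stylus [(array([0.394, 0.369]), 0.77)]
```

```bash
python3 -c "
from station import job
print(job.finish_job())"
```

```text
the job is handed in; nothing more can be done
None
```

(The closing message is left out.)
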